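# Eject a cast tile from a spring mould onto the drying board

## Task

Stand the spring mould, with its cast tile still inside, squarely over the sheet of paper at the empty place on the drying board and let go of it. Then press its plunger firmly all the way down to its stop, without ramming it, so that the stuck tile is driven out and drops flat on the paper. Finally lift the mould straight off, leaving the tile lying square on the middle of the paper, and stand the mould upright back on the cork mat, without disturbing the finished tiles, the cup or the bowl.

Things in the scene. Friction and masses are not known exactly. Their poses are not given: they have to be found in the camera images.
- barrel (a point): Spring mould, loose, white plastic, 0.3 kg: a square barrel 54 x 54 mm, open below, on four corner feet (64 mm over their outsides), plunger on top. This point is on its axis at the gripping height, 52 mm above the feet's undersides (barrel walls: 20 to 66 mm above them). z up, x and y square to the barrel's faces. Once the tile is out, lift straight up 15 mm or more to clear it.
- mould: The same mould; origin at the middle of its feet's undersides, axes as for the barrel point.
- head_top (a point): Centre of the top of the plunger's round wooden head (38 mm across, 8 mm thick), on the mould's axis; with the plunger up it lies 99 mm above the feet's undersides.
- plunger (a joint): Plunger, m: 0 up, grows as the head is pushed down; springs back. Spring 3 N at first, under 10 N at the end. After 2 mm it meets the clamped tile, which adds an unknown 3 to 8 N until it slides free some 8 mm further. The hard stop, an adjustable collar hidden inside, lies anywhere from 13 to 24 mm down and must be felt: the push stays under 14 N before it. Push it with 15 to 25 N; over 35 N is ramming.
- tile_mid (a point): Centre of the cast tile, a plaster slab 36 x 36 x 12 mm, 30 g. At the start it is clamped by two sprung rubber pads inside the barrel, out of sight, centre 32 mm above the feet's undersides, same yaw as the mould. z is its thickness, x and y its edges.
- place (a point): Centre of the empty place on the drying board: a 68 mm square sheet of paper lying on the board's top; this point is at the height of the board's top (12 mm above the table), x and y along the sheet's edges and the board's.
- board: Drying board, a fixed wooden slab 250 (x) x 110 (y) x 12 mm; origin at the middle of its underside on the table. Three places in a row along its x, 78 mm apart: two hold finished tiles, one the sheet of paper.
- mat: Cork mat, fixed, 240 (x) x 190 (y) x 4 mm; origin at the middle of its underside on the table. The mould stands on it at the start and must stand on it at the end.
- tile_a_mid (a point): Centre of a finished tile (36 x 36 x 12 mm) lying loose on the board: to be left alone.
- tile_b_mid (a point): Centre of the other finished tile, likewise.
- cup: Dark plastic cup, 72 mm across, 88 mm high, origin under its middle: a bystander.
- bowl: White bowl, 130 mm across, 50 mm high, origin under its middle: a bystander.

How it is judged:
By the outcome, as a careful person would: the job done as asked, in the order asked, and still so for the second after the job is handed in, with the robot touching nothing.
It also fails if it takes over 72 s, if anything falls off the work surface, if the arm or the gripper's body presses on something with over 40 N, if the wrist force passes 120 N, or if a joint passes its speed limit or range.

## Robot

A 7-joint arm with a two-finger parallel gripper is mounted at the origin on the work surface. World frame = base frame: x ahead of the robot, y to its left, z up, the work surface at z = 0. Lengths are in m, angles in rad, forces in N, time in s.
With the tool pointing down it reaches from about 0.4 to 0.85 m from the base axis. Payload 4.4 kg.
Tool frame: the origin (TCP) lies on the centre line of the jaws, within the pads' length; the fingertips stand 22 mm ahead of it and the grasp point (between the pads) lies 3 mm ahead of it (manip.nose_length is the distance from the TCP to the fingertips, in m); z points along the fingers, y is the direction in which the jaws open and shut (so a half turn about z gives the same grasp; the last joint's range is limited). The gripper opens to 94 mm and grips with 3 to 60 N. Pads are 16 mm wide; open, the fingers measure 119 mm over their backs; the gripper's body (75 mm by 177 mm) begins 78 mm behind the grasp point.
Start: joints at [-1.346, 0.628, 0.038, 1.517, -0.027, 0.996, -0.02], TCP at [0.186, 0.623, 0.227] pointing down, gripper open.
Joint ranges: [-3.06, 3.06], [-0.37, 2.12], [-1.25, 1.32], [0.18, 2.47], [-1.1, 4.24], [0.23, 1.98], [-2.94, 2.94]. Speed limits (rad/s): [2.57, 2.57, 3.14, 3.14, 3.14, 3.14, 3.14].

## Interface

Orientations are given as a unit quaternion [x, y, z, w].
In Python, from bench import manip, grab_frame, get_calibration, read_time, read_q, read_joint_vel, read_tau, read_tool_pos, read_orientation, read_force, read_ft_torque, read_width gives the robot as it stands. Calls block until the motion is done:
- manip.reach(position, orientation): joint-space move of the TCP to a pose.
- manip.movel(position, ori=None, v=0.15): straight line of the TCP; ori=None keeps the orientation; v is the mean speed in m/s.
- manip.movej(angles): joint-space move.
- manip.open_gripper() and manip.grasp(strength=None): open the fingers fully, or close them until they stop; strength is the grip in N (None keeps the last).
- manip.pause(seconds).
- manip.inverse_kinematics(position, orientation): joint angles nearest the present ones, or None.
- grab_frame(name): name is "scene" or "side" or "wrist"; returns the picture (480x640x3 uint8, red, green, blue); there is no depth.
- get_calibration(name): a dict with "fx", "fy", "cx", "cy" (pixels), "R" (3x3) and "t" (3): a world point X has camera coordinates R X + t; the wrist camera has in their place "mount" (4x4, takes a point from camera to tool coordinates, whose origin is the TCP and whose axes are the flange's). Camera axes: x right, y down, z forward; pixel columns grow to the right and rows downward; lengths in m; the calibration is good to about 2 mm. A picture is of the moment at which its call begins: read the wrist's pose just before it. get_calibration takes no time and is no camera call.
A pose or a line that the arm cannot do raises manip.IKError and nothing moves.
- manip.close_job(): hands the job in, once; it reports no verdict.
Readings, each from a call of its own:
- read_time(): time.
- read_q(): joint angles.
- read_joint_vel(): joint speeds.
- read_tau(): joint torques, N m.
- read_tool_pos(): TCP position.
- read_orientation(): TCP orientation.
- read_force(): force on the tool from outside, world axes, zero at the start.
- read_ft_torque(): the same for the moment, N m.
- read_width(): finger opening in m.
Only numpy, scipy, OpenCV 4.12 (cv2) and the standard library are available. Lean on these libraries where they do the work, as an engineer would, in place of code of your own. Each camera call takes 0.05 s, during which the arm holds its last target.

## Working session

There is one attempt and no reset: what is moved stays moved. The work goes in short steps, each a Python script; the robot and the scene stay as the last script left them, time stands still between calls to the robot, and variables do not carry over. Pictures are saved under pics/ and viewed, and the job is handed in when it is done.

```bash
mkdir -p pics; ls; python3 - <<'E'
from bench import *
import cv2
for n in ["scene","side","wrist"]:
    print(n,read_tool_pos(),read_orientation())
    cv2.imwrite(f"pics/a_{n}.png",grab_frame(n)[:,:,::-1])
    print(get_calibration(n))
print(read_time(),read_force(),manip.nose_length,read_width())
E
```

```text
pics
scene [0.18614674 0.62211759 0.22656229] [ 1.44875381e-01  9.89449465e-01 -9.29550769e-04 -1.24685438e-04]
{'fx': 469.566461677786, 'fy': 469.566461677786, 'cx': 316.78001608884, 'cy': 235.5359883577864, 'R': array([[-0.32492006,  0.94567362, -0.01132961],
       [ 0.71712834,  0.2385498 , -0.65484421],
       [-0.61656622, -0.22089681, -0.75567897]]), 't': array([ 0.21292185, -0.35155477,  1.18547064])}
side [0.18617385 0.62214166 0.22659682] [ 1.44878824e-01  9.89448985e-01 -9.06635493e-04 -9.79838203e-05]
{'fx': 464.00742023467575, 'fy': 464.00742023467575, 'cx': 324.07820780630175, 'cy': 238.12304963198505, 'R': array([[ 0.89441333, -0.44701645,  0.01418076],
       [-0.27826579, -0.58103133, -0.7648338 ],
       [ 0.35013275,  0.68013153, -0.64407155]]), 't': array([-0.53888365,  0.21098559,  0.60036414])}
wrist [0.18616853 0.62217316 0.22668656] [ 1.44877270e-01  9.89449276e-01 -8.33562443e-04 -1.11812505e-04]
{'fx': 357.51390722984297, 'fy': 357.51390722984297, 'cx': 316.3094108077512, 'cy': 245.2334732978355, 'mount': array([[ 6.10031726e-04, -9.70635602e-01, -2.40553852e-01,
         6.94937441e-02],
       [ 9.99999708e-01,  7.02630026e-04, -2.99168643e-04,
        -6.67828643e-04],
       [ 4.59404095e-04, -2.40553599e-01,  9.70635748e-01,
        -1.57454866e-01],
       [ 0.00000000e+00,  0.00000000e+00,  0.00000000e+00,
         1.00000000e+00]])}
0.15 [ 0.79840627 -0.12253744 -0.74497936] 0.022 0.09396049820338427
```

View pics/a_scene.png

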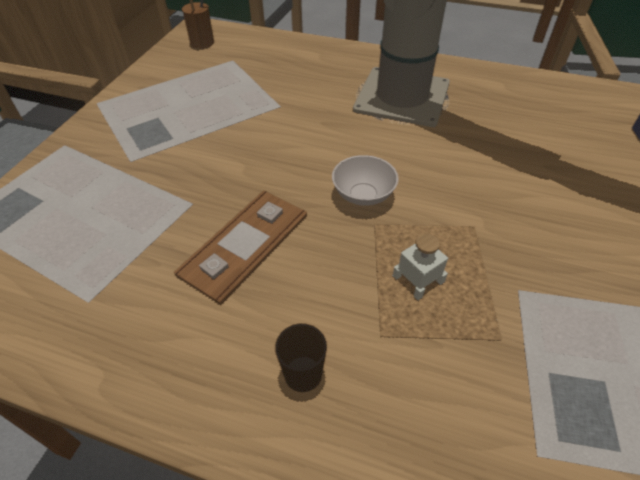

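View pics/a_side.png

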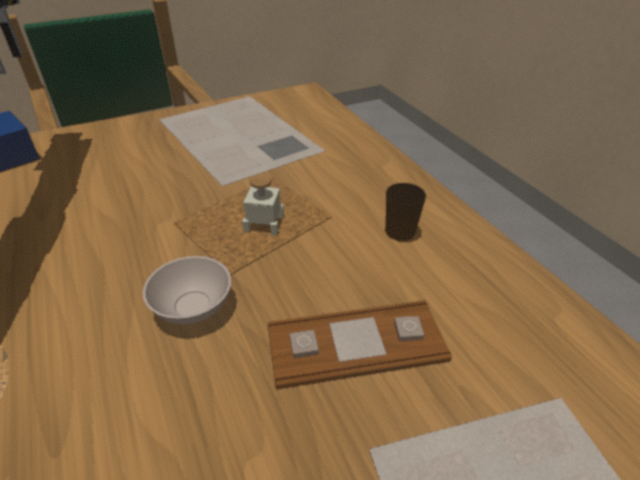

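View pics/a_wrist.png

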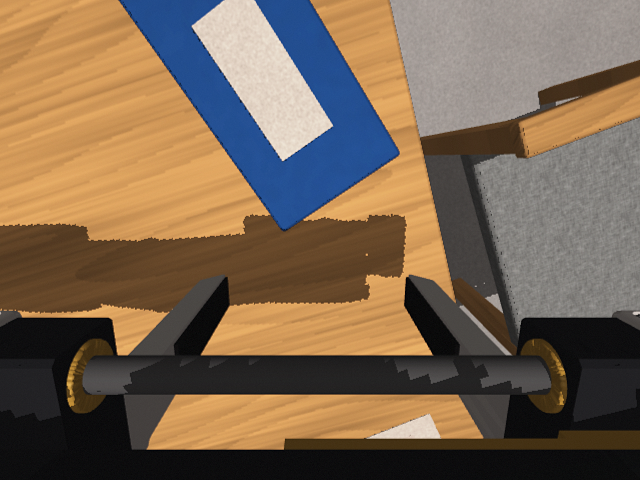

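The scene view shows the mould on the mat at about (422,268), the paper at (243,240), tiles at (270,212) and (214,265), the cup at (302,358) and the bowl at (365,185). The side view shows the mould at (262,205) and the paper at (357,340). I'll get coarse positions from these, then look with the wrist camera.

```bash
cat > h.py <<'E'
from bench import *
import cv2, numpy as np
from scipy.spatial.transform import Rotation as Ro
def cam(n,pos=None,ori=None):
    c=get_calibration(n); K=np.array([[c['fx'],0,c['cx']],[0,c['fy'],c['cy']],[0,0,1]])
    if n!='wrist':
        R=c['R'];t=c['t']; return K,R,t
    M=c['mount']; Rt=Ro.from_quat(ori).as_matrix()
    Rc=Rt@M[:3,:3]; o=Rt@M[:3,3]+pos
    return K,Rc.T,-Rc.T@o
def ray(C,px):
    K,R,t=C; d=R.T@np.linalg.solve(K,np.array([px[0],px[1],1.])); return -R.T@t,d
def onz(C,px,z):
    o,d=ray(C,px); return o+d*(z-o[2])/d[2]
def tri(C1,p1,C2,p2):
    A=[];b=[]
    for C,p in((C1,p1),(C2,p2)):
        o,d=ray(C,p); d=d/np.linalg.norm(d); P=np.eye(3)-np.outer(d,d); A.append(P);b.append(P@o)
    x=np.linalg.solve(A[0]+A[1],b[0]+b[1]); return x,[np.linalg.norm(P@x-q) for P,q in zip(A,b)]
def proj(C,X):
    K,R,t=C; p=K@(R@np.asarray(X)+t); return p[:2]/p[2]
def down(a): # tool z down, tool y (jaw) direction at angle a from world y... tool x at angle a
    ca,sa=np.cos(a),np.sin(a)
    return Ro.from_matrix(np.array([[ca,sa,0],[sa,-ca,0],[0,0,-1.]])).as_quat()
E
python3 - <<'E'
from h import *
S=cam('scene');D=cam('side')
for n,p,q,z in [('paper',(243,240),(357,340),.012),('ta',(270,209),(303,337),.024),('tb',(214,262),(409,322),.024),('cup',(302,340),(405,190),.088),('bowl',(365,178),(189,275),.05)]:
    print(n,onz(S,p,z).round(3),onz(D,q,z).round(3),tri(S,p,D,q)[0].round(3))
print('head',tri(S,(428,243),D,(262,181)))
for p in [(375,228),(480,226),(497,335),(380,335)]: print('mat',onz(S,p,.004).round(3))
for p in [(264,193),(306,213),(222,297),(178,272)]: print('board',onz(S,p,.012).round(3))
for p in [(269,321),(428,303),(449,352),(276,378)]: print('boardside',onz(D,p,.012).round(3))
E
```

```text
paper [ 0.57  -0.173  0.012] [ 0.567 -0.177  0.012] [ 0.568 -0.175  0.008]
ta [ 0.491 -0.151  0.024] [ 0.495 -0.147  0.024] [ 0.494 -0.149  0.027]
tb [ 0.641 -0.193  0.024] [ 0.647 -0.19   0.024] [ 0.644 -0.192  0.028]
cup [0.765 0.017 0.088] [0.775 0.024 0.088] [0.769 0.018 0.094]
bowl [0.378 0.005 0.05 ] [0.379 0.018 0.05 ] [0.38  0.008 0.056]
head (array([0.54910012, 0.14833119, 0.09856153]), [np.float64(0.001983838815764878), np.float64(0.0019838388157649065)])
mat [0.458 0.049 0.004]
mat [0.39  0.236 0.004]
mat [0.617 0.287 0.004]
mat [0.675 0.112 0.004]
board [ 0.443 -0.185  0.012]
board [ 0.469 -0.086  0.012]
board [ 0.695 -0.153  0.012]
board [ 0.673 -0.249  0.012]
boardside [ 0.465 -0.089  0.012]
boardside [ 0.702 -0.164  0.012]
boardside [ 0.674 -0.253  0.012]
boardside [ 0.438 -0.185  0.012]
```

Two-view and single-plane estimates agree to a few mm. Now I'll take a wrist view of the mould.

```bash
python3 - <<'E'
from h import *
a=0.26
p=np.array([.549-.07*np.cos(a),.148-.07*np.sin(a),.25])
manip.reach(p,down(a))
manip.pause(.3)
P,O=read_tool_pos(),read_orientation()
im=grab_frame('wrist'); cv2.imwrite('pics/w1.png',im[:,:,::-1]); np.savez('w1.npz',P=P,O=O)
print(P,O,read_time(),read_q().round(2),read_force())
E
```

```text
[0.48131861 0.13037613 0.2499323 ] [ 9.91505562e-01  1.30064284e-01 -4.26741406e-05  5.59485816e-06] 2.5667 [-0.85  0.48  0.77  1.92 -0.42  0.91 -1.18] [-0.1605389  -0.93116747 -1.03680867]
```

View pics/w1.png

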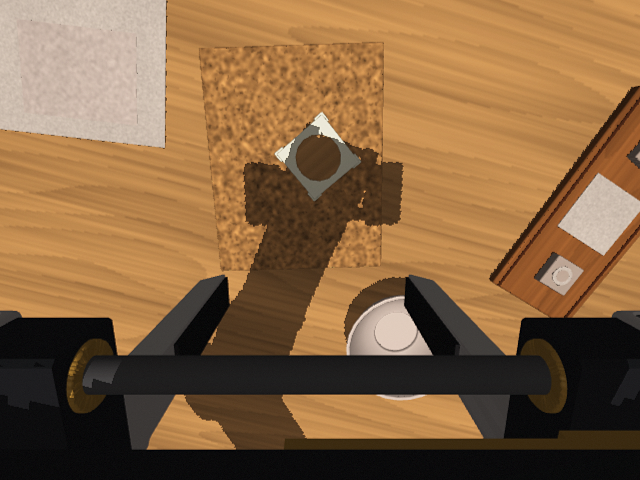

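The wrist view shows the mould's barrel top as a square with corners at about (321,114), (361,158), (315,200) and (276,155), turned about 45° from the image axes. The head is at (318,158) and the board is at the right. I'll extract these by mask.

```bash
python3 - <<'E'
from h import *
im=cv2.imread('pics/w1.png'); d=np.load('w1.npz'); C=cam('wrist',d['P'],d['O'])
hsv=cv2.cvtColor(im,cv2.COLOR_BGR2HSV)
m=((hsv[:,:,1]<70)&(hsv[:,:,2]>60)).astype(np.uint8)*255
roi=np.zeros_like(m); roi[95:225,250:390]=255; m&=roi
m=cv2.morphologyEx(m,cv2.MORPH_OPEN,np.ones((3,3)))
cs,_=cv2.findContours(m,0,2); c=cv2.convexHull(np.vstack([k for k in cs if cv2.contourArea(k)>30]))
q=cv2.approxPolyDP(c,6,True)[:,0]; print(q, cv2.minAreaRect(c))
vis=im[80:240,230:410].copy(); vis=cv2.resize(vis,None,fx=4,fy=4,interpolation=0)
cv2.polylines(vis,[((c[:,0]-[230,80])*4+2).reshape(-1,1,2)],True,(0,0,255),1)
cv2.imwrite('pics/w1z.png',vis)
w=np.array([onz(C,p,.070) for p in c[:,0].astype(float)])[:,:2]
r=cv2.minAreaRect((w*1000).astype(np.float32)); print('top z.070',r)
hm=((hsv[:,:,1]>70)).astype(np.uint8)[130:186,290:350]
print('head px->', onz(C,(318.5,158),.103))
for p in [(201,48),(383,43),(380,268),(221,271)]: print('mat',onz(C,p,.004).round(4))
E
```

```text
[[322 113]
 [359 163]
 [313 200]
 [275 152]] ((317.51849365234375, 156.14358520507812), (64.13386535644531, 63.368499755859375), 49.93921661376953)
top z.070 ((547.7874755859375, 146.34474182128906), (57.056060791015625, 56.61482620239258), 54.92985153198242)
head px-> [0.54762455 0.1454873  0.103     ]
mat [0.6216 0.2892 0.004 ]
mat [0.6741 0.1109 0.004 ]
mat [0.4441 0.0417 0.004 ]
mat [0.3918 0.2225 0.004 ]
```

View pics/w1z.png

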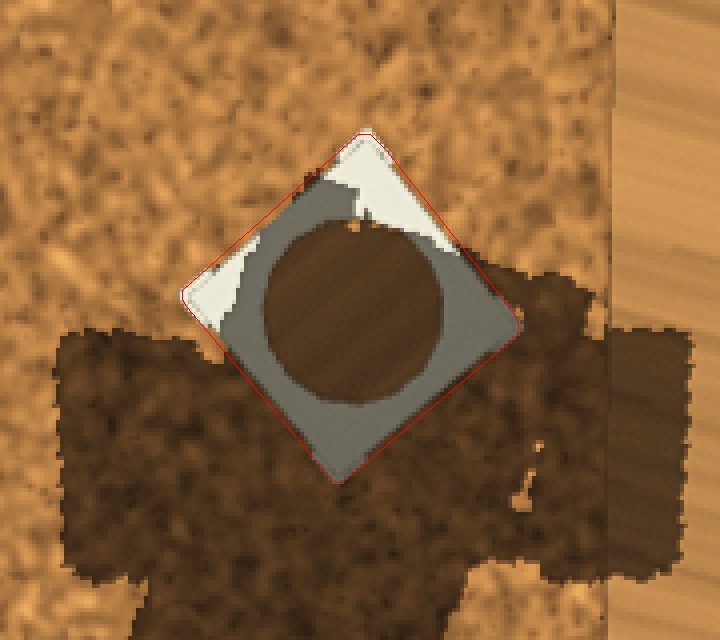

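The barrel centre is about (0.548, 0.146) and its yaw about 55° (mod 90). Next is the paper view, plus checking which grasp yaws are reachable.

```bash
python3 - <<'E'
from h import *
a=-0.27
p=np.array([.568-.07*np.cos(a),-.175-.07*np.sin(a),.25])
manip.reach(p,down(a)); manip.pause(.3)
P,O=read_tool_pos(),read_orientation()
im=grab_frame('wrist'); cv2.imwrite('pics/w2.png',im[:,:,::-1]); np.savez('w2.npz',P=P,O=O)
print(P,O,read_time(),read_q().round(2),read_force())
for x,y,z,base in [(.548,.146,.053,54.9),(.568,-.175,.061,-15.5)]:
    for k in range(4):
        b=np.radians(base+90*k); s=[]
        for zz in (z,z+.1):
            q=manip.inverse_kinematics([x,y,zz],down(b)); s.append(None if q is None else np.round(q,2).tolist())
        print(round(np.degrees(b)),s)
E
```

```text
[ 0.50080359 -0.1552638   0.24995101] [ 9.91035327e-01 -1.33599938e-01 -5.38553440e-05 -1.82780732e-04] 4.025 [-0.32  0.56  0.88  1.85 -0.52  0.98 -1.05] [0.51159922 0.25817251 0.36018455]
55 [[-0.56, 0.8, 0.39, 1.89, -0.54, 0.56, -0.41], [-0.62, 0.65, 0.49, 1.84, -0.43, 0.76, -0.51]]
145 [[-0.33, 0.76, 0.04, 1.89, -0.05, 0.5, 0.7], [-0.35, 0.6, 0.06, 1.83, -0.05, 0.71, 0.7]]
235 [[0.3, 1.02, -1.06, 1.87, 1.1, 0.99, 1.25], [0.31, 0.83, -1.06, 1.81, 0.85, 1.04, 1.43]]
325 [[-0.74, 0.89, 0.72, 1.9, -0.9, 0.71, -1.66], [-0.83, 0.77, 0.87, 1.84, -0.76, 0.9, -1.77]]
-16 [[-0.13, 0.88, 0.65, 1.82, -0.78, 0.72, -0.88], [-0.2, 0.75, 0.77, 1.76, -0.65, 0.9, -0.99]]
74 [[0.08, 0.79, 0.28, 1.81, -0.36, 0.59, 0.31], [0.04, 0.65, 0.34, 1.75, -0.29, 0.79, 0.25]]
164 [[0.3, 0.77, -0.09, 1.81, 0.11, 0.57, 1.45], [0.3, 0.63, -0.07, 1.74, 0.06, 0.77, 1.5]]
254 [[-0.29, 1.03, 1.0, 1.82, -1.08, 0.95, -2.2], [-0.36, 0.94, 1.17, 1.76, -0.97, 1.13, -2.28]]
```

View pics/w2.png

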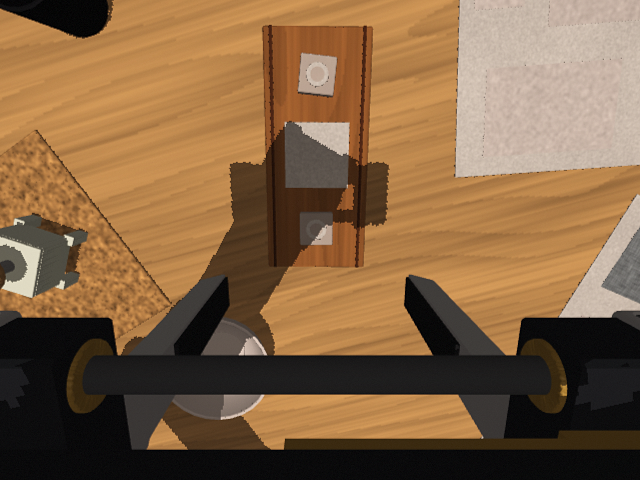

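The paper's corners are at about (285,122), (349,122), (350,188) and (286,188), between tiles at (318,74) and (316,229).

```bash
cat > pap.py <<'E'
from h import *
def paper(im,C):
    hsv=cv2.cvtColor(im,cv2.COLOR_BGR2HSV)
    m=((hsv[:,:,1]<75)&(hsv[:,:,2]>60)).astype(np.uint8)*255
    pc=proj(C,[.568,-.175,.012]).astype(int)
    roi=np.zeros_like(m); cv2.circle(roi,tuple(int(v) for v in pc),54,255,-1); m&=roi
    m=cv2.morphologyEx(m,cv2.MORPH_OPEN,np.ones((5,5)))
    cs,_=cv2.findContours(m,0,2); c=max(cs,key=cv2.contourArea); h=cv2.convexHull(c)
    w=np.array([onz(C,p,.0125) for p in h[:,0].astype(float)])[:,:2]
    return h,w,cv2.minAreaRect((w*1000).astype(np.float32))
E
python3 - <<'E'
from pap import *
im=cv2.imread('pics/w2.png'); d=np.load('w2.npz'); C=cam('wrist',d['P'],d['O'])
h,w,r=paper(im,C); print(r, cv2.approxPolyDP(h,6,True)[:,0].tolist())
b=[onz(C,p,.012) for p in [(264,26),(373,26),(363,267),(274,266)]]
b=np.array(b)[:,:2]; print(b.round(4),np.degrees(np.arctan2(*(b[0]-b[3])[::-1])),np.degrees(np.arctan2(*(b[1]-b[2])[::-1])))
v=im.copy(); cv2.polylines(v,[h],True,(0,0,255),1); cv2.imwrite('pics/w2z.png',cv2.resize(v[10:280,220:420],None,fx=2.2,fy=2.2,interpolation=0))
print([onz(C,p,.024).round(4) for p in [(317.5,74),(316,229)]])
print(proj(C,[.5478,.1463,.07]))
E
```

```text
((568.3491821289062, -174.59841918945312), (67.67196655273438, 66.48869323730469), 74.6790771484375) [[348, 123], [347, 186], [286, 187], [285, 123]]
[[ 0.7019 -0.1576]
 [ 0.6735 -0.2615]
 [ 0.4335 -0.1937]
 [ 0.4619 -0.0947]] -14.683416345086568 -15.776119270579041
[array([ 0.6435, -0.1964,  0.024 ]), array([ 0.4935, -0.1537,  0.024 ])]
[  8.03356479 264.98220546]
```

View pics/w2z.png

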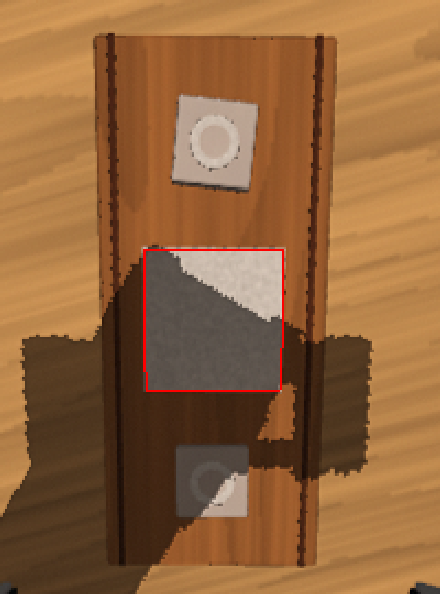

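The paper centre is about (0.568, -0.1746), yaw about -15.2°. Next I'll centre the mould with two gentle crosswise squeezes, so its position is known from the kinematics. A re-view after that gives the camera bias.

```bash
python3 - <<'E'
from h import *
x,y=.5478,.1463
Y=np.radians(54.9)
for b in (Y+np.pi/2,Y):
    manip.reach([x,y,.17],down(b)); manip.movel([x,y,.059],v=.12)
    manip.grasp(8); manip.pause(.2)
    print('w',read_width(),read_tool_pos(),read_force().round(2),read_time())
    manip.open_gripper()
    manip.movel([x,y,.17],v=.15)
a=0.26
manip.reach([x-.07*np.cos(a),y-.07*np.sin(a),.25],down(a)); manip.pause(.3)
P,O=read_tool_pos(),read_orientation()
im=grab_frame('wrist'); cv2.imwrite('pics/w3.png',im[:,:,::-1]); np.savez('w3.npz',P=P,O=O)
print(read_time())
im=im[:,:,::-1].copy(); C=cam('wrist',P,O)
hsv=cv2.cvtColor(im,cv2.COLOR_BGR2HSV)
m=((hsv[:,:,1]<70)&(hsv[:,:,2]>60)).astype(np.uint8)*255
roi=np.zeros_like(m); roi[95:225,250:390]=255; m&=roi
m=cv2.morphologyEx(m,cv2.MORPH_OPEN,np.ones((3,3)))
cs,_=cv2.findContours(m,0,2); c=cv2.convexHull(np.vstack([k for k in cs if cv2.contourArea(k)>30]))
w=np.array([onz(C,p,.070) for p in c[:,0].astype(float)])[:,:2]
print('top z.070',cv2.minAreaRect((w*1000).astype(np.float32)))
cv2.polylines(im,[c],True,(0,0,255),1); cv2.imwrite('pics/w3z.png',cv2.resize(im[60:260,200:440],None,fx=3,fy=3,interpolation=0))
E
```

```text
w 0.05435479008816495 [0.54798274 0.14641512 0.0590936 ] [1.24 0.39 0.99] 7.5417
w 0.05389577290059983 [0.54783085 0.14634721 0.0590761 ] [-0.21  0.8   1.08] 12.3
14.9583
top z.070 ((547.4989624023438, 145.70330810546875), (56.971431732177734, 56.72065353393555), 54.81914520263672)
```

View pics/w3z.png

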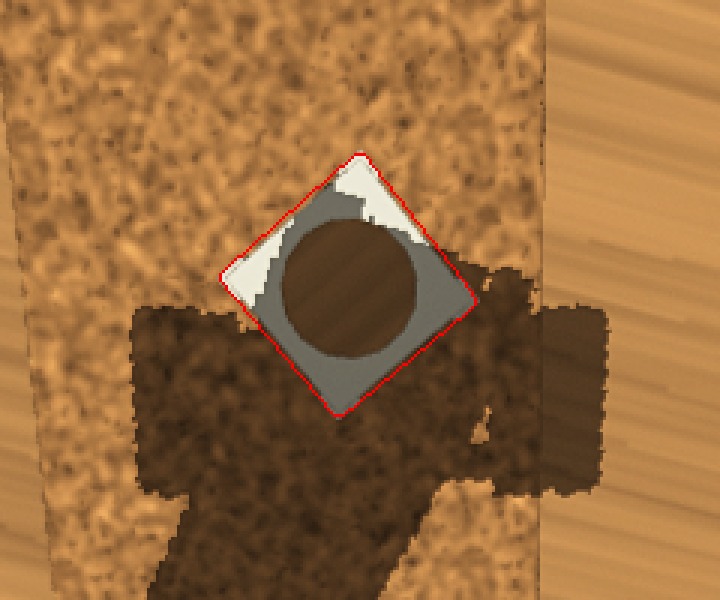

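The squeezes show a bias of about 0.8 mm. Corrected paper centre is (0.569, -0.1742), yaw about -15.25°. Now grasp, carry and place with contact sensing.

```bash
python3 - <<'E'
from h import *
x,y=.54785,.14638; Y=np.radians(54.9)
manip.reach([x,y,.17],down(Y)); manip.movel([x,y,.059],v=.12)
manip.grasp(25); manip.pause(.2); print('w',read_width(),read_time())
manip.movel([x,y,.18],v=.12)
f0=read_force(); print('lifted',f0.round(2),read_width(),read_ft_torque().round(3))
px,py=.569,-.1742; B=np.radians(-15.25+90)
manip.reach([px,py,.17],down(B))
manip.movel([px,py,.075],v=.1)
manip.pause(.2); f0=read_force(); z=.075
print(f0.round(2),read_tool_pos())
while z>.064:
    z-=.0008; manip.movel([px,py,z],v=.02)
    f=read_force()
    if f[2]-f0[2]>2.0: break
print('contact',z,read_tool_pos(),f.round(2),read_time())
cv2.imwrite('pics/c_side.png',grab_frame('side')[:,:,::-1]); cv2.imwrite('pics/c_scene.png',grab_frame('scene')[:,:,::-1])
E
python3 -c "
import cv2,numpy as np
a=cv2.imread('pics/c_side.png')[240:420,240:480];b=cv2.imread('pics/c_scene.png')[130:310,150:390]
cv2.imwrite('pics/c.png',cv2.resize(np.hstack([a,b]),None,fx=1.66,fy=1.66))"
```

```text
w 0.05370602711253986 17.5833
lifted [-0.   -0.11 -4.25] 0.053874600288556264 [-0.111  0.107 -0.024]
[-1.06 -0.11 -4.23] [ 0.56941085 -0.17429446  0.07563466]
contact 0.06620000000000005 [ 0.56911531 -0.17426706  0.06702791] [-1.97  0.94  5.28] 24.0167
```

View pics/c.png

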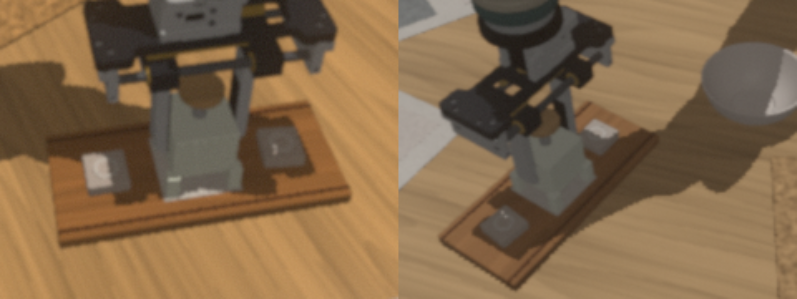

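Contact came at the expected height, and both views show the mould standing upright between the tiles. Next is release, then a check from above.

```bash
python3 - <<'E'
from h import *
manip.open_gripper(); p=read_tool_pos(); manip.movel([.569,-.1742,.18],v=.15)
a=-0.27
manip.reach([.569-.07*np.cos(a),-.1742-.07*np.sin(a),.25],down(a)); manip.pause(.3)
P,O=read_tool_pos(),read_orientation()
im=grab_frame('wrist')[:,:,::-1].copy(); cv2.imwrite('pics/w4.png',im); C=cam('wrist',P,O)
s=grab_frame('side')[:,:,::-1]; np.savez('w4.npz',P=P,O=O); cv2.imwrite('pics/s4.png',s)
hsv=cv2.cvtColor(im,cv2.COLOR_BGR2HSV)
m=((hsv[:,:,1]<70)&(hsv[:,:,2]>60)).astype(np.uint8)*255
c0=proj(C,[.569,-.1742,.078]).astype(int); print(c0)
w=np.array([onz(C,p,.0125) for p in []])
cv2.imwrite('pics/w4z.png',np.hstack([cv2.resize(im[20:270,220:420],(400,500),interpolation=0),cv2.resize(s[250:400,300:420],(400,500),interpolation=2)]))
print(read_time())
E
```

```text
[315 155]
27.3917
```

View pics/w4z.png

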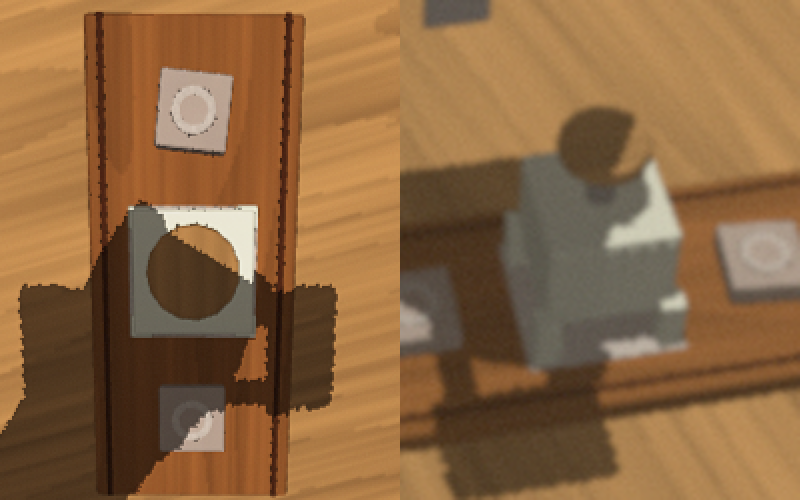

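The mould is square with the board and centred, and both tiles are untouched. Now the press with closed fingers, force-guarded in small steps.

```bash
python3 - <<'E'
from h import *
px,py=.569,-.1742; B=np.radians(-15.25+90)
manip.grasp(25)
manip.reach([px,py,.17],down(B)); manip.movel([px,py,.138],v=.1); manip.pause(.2)
f0=read_force()[2]; print(read_width(),f0,read_tool_pos(),read_time())
z=.138; log=[]; zc=None
while z>.100:
    z-=.0006; manip.movel([px,py,z],v=.015); f=read_force()[2]-f0; za=read_tool_pos()[2]
    log.append((round(z,4),round(za,4),round(f,1)))
    if f>16.5: break
    if za<.106: print('deep'); break
for i in range(4):
    manip.pause(.15); f=read_force()[2]-f0; za=read_tool_pos()[2]; print('hold',round(f,1),round(za,4))
print(log); print(read_time())
E
```

```text
0.0009142468021100662 -0.3384910763224264 [ 0.56945184 -0.17441108  0.13871125] 30.6583
hold 17.5 0.1139
hold 16.9 0.1139
hold 17.7 0.1139
hold 17.4 0.1139
[(0.1374, np.float64(0.1376), np.float64(0.5)), (0.1368, np.float64(0.1368), np.float64(0.1)), (0.1362, np.float64(0.1361), np.float64(0.6)), (0.1356, np.float64(0.1355), np.float64(0.4)), (0.135, np.float64(0.135), np.float64(0.9)), (0.1344, np.float64(0.1344), np.float64(-0.6)), (0.1338, np.float64(0.1338), np.float64(0.8)), (0.1332, np.float64(0.1334), np.float64(1.8)), (0.1326, np.float64(0.1327), np.float64(2.6)), (0.132, np.float64(0.1321), np.float64(2.8)), (0.1314, np.float64(0.1314), np.float64(3.9)), (0.1308, np.float64(0.131), np.float64(4.6)), (0.1302, np.float64(0.1305), np.float64(6.7)), (0.1296, np.float64(0.13), np.float64(6.6)), (0.129, np.float64(0.1294), np.float64(6.2)), (0.1284, np.float64(0.1288), np.float64(7.2)), (0.1278, np.float64(0.1283), np.float64(6.7)), (0.1272, np.float64(0.1277), np.float64(7.2)), (0.1266, np.float64(0.1271), np.float64(6.8)), (0.126, np.float64(0.1265), np.float64(7.7)), (0.1254, n
[... 371 characters left out ...]
6, np.float64(0.1207), np.float64(6.7)), (0.12, np.float64(0.1201), np.float64(6.0)), (0.1194, np.float64(0.1196), np.float64(6.2)), (0.1188, np.float64(0.119), np.float64(6.5)), (0.1182, np.float64(0.1184), np.float64(7.4)), (0.1176, np.float64(0.1179), np.float64(6.8)), (0.117, np.float64(0.1173), np.float64(7.2)), (0.1164, np.float64(0.1167), np.float64(6.9)), (0.1158, np.float64(0.1161), np.float64(7.0)), (0.1152, np.float64(0.1156), np.float64(7.7)), (0.1146, np.float64(0.115), np.float64(7.2)), (0.114, np.float64(0.1144), np.float64(7.9)), (0.1134, np.float64(0.114), np.float64(9.5)), (0.1128, np.float64(0.114), np.float64(13.3)), (0.1122, np.float64(0.1139), np.float64(17.2))]
42.0083
```

The log shows the tile slipping free about 10 mm down (the force fell from 7.9 to 5 N) and the stop 19.5 mm down at 17 N. One more small step for firmness, then release, regrasp and lift straight up.

```bash
python3 - <<'E'
from h import *
px,py=.569,-.1742
manip.movel([px,py,.1117],v=.015); manip.pause(.25); print('press',read_force()[2]+.34,read_tool_pos()[2])
manip.movel([px,py,.118],v=.02); manip.movel([px,py,.16],v=.1)
manip.open_gripper()
manip.movel([px,py,.0673],v=.1)
manip.grasp(25); manip.pause(.15); print('w',read_width(),read_tool_pos(),read_time())
manip.movel([px,py,.100],v=.05); manip.movel([px,py,.18],v=.15)
print(read_force(),read_time())
x,y=.548,.1464; Y=np.radians(54.9)
manip.reach([x,y,.17],down(Y))
cv2.imwrite('pics/s5.png',grab_frame('side')[:,:,::-1]); cv2.imwrite('pics/c5.png',grab_frame('scene')[:,:,::-1]); print(read_time())
E
python3 -c "
import cv2,numpy as np
a=cv2.imread('pics/s5.png')[250:400,250:470];b=cv2.imread('pics/c5.png')[170:320,150:370]
cv2.imwrite('pics/c5z.png',cv2.resize(np.hstack([a,b]),None,fx=1.8,fy=1.8))"
```

```text
press 19.992249368121737 0.11388617601913133
w 0.05383240147943447 [ 0.56905368 -0.17421478  0.06734266] 46.9167
[ 0.19756828  0.29096188 -5.49007018] 48.4
49.725
```

View pics/c5z.png

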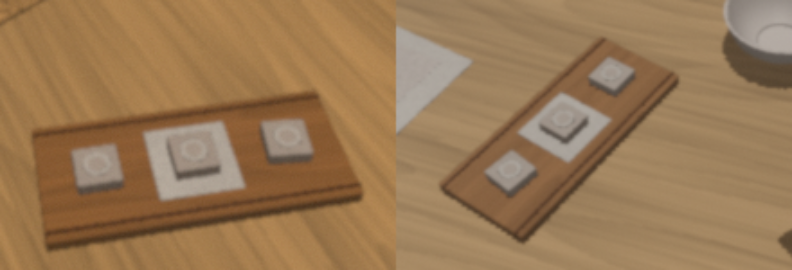

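The tile lies flat and square on the middle of the paper, and the finished tiles are undisturbed. Now the mould goes back on the mat.

```bash
python3 - <<'E'
from h import *
x,y=.548,.1464
manip.movel([x,y,.066],v=.1); manip.pause(.15); f0=read_force()[2]; z=.066
while z>.056:
    z-=.0008; manip.movel([x,y,z],v=.02); f=read_force()[2]-f0
    if f>2: break
print('contact',z,read_tool_pos()[2],f,read_time())
manip.open_gripper(); manip.movel([x,y,.18],v=.15)
a=-0.27
manip.reach([.569-.07*np.cos(a),-.1742-.07*np.sin(a),.25],down(a)); manip.pause(.2)
P,O=read_tool_pos(),read_orientation(); im=grab_frame('wrist')[:,:,::-1]; cv2.imwrite('pics/w6.png',im); np.savez('w6.npz',P=P,O=O)
s=grab_frame('side')[:,:,::-1]; print(read_time())
cv2.imwrite('pics/f6.png',np.hstack([cv2.resize(im[20:270,220:420],(400,500),interpolation=0),cv2.resize(s[150:300,160:280],(400,500))]))
E
```

```text
contact 0.05880000000000001 0.059323815891857416 7.527645769245616 53.3167
56.55
```

View pics/f6.png

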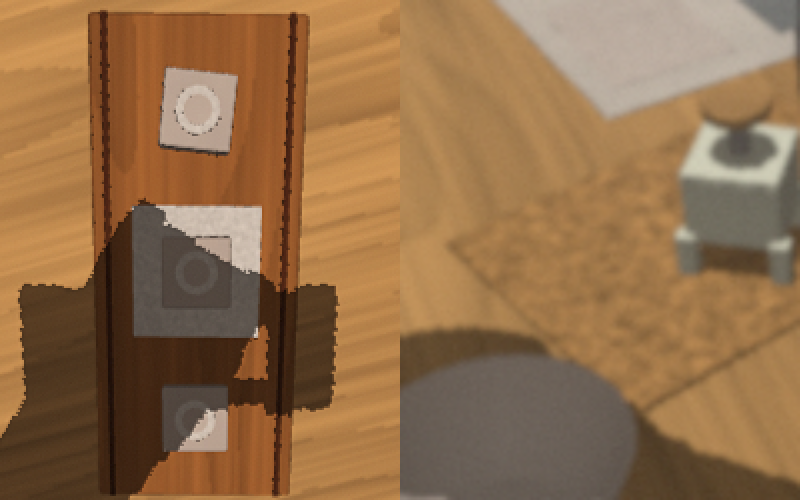

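The tile's centre (196.5, 272) matches the paper's centre (197, 272) in the zoomed view, at 2 px per image pixel. The mould stands upright on the mat, so I'm handing in.

```bash
python3 -c "
from bench import *
print(manip.close_job(),read_time())"
```

```text
the job is handed in; nothing more can be done
the job is handed in; nothing more can be done
```

The job is done and handed in. The tile lies flat on the middle of the paper and the mould stands upright back on the cork mat. My last clock reading was 56.6 s, just before handing in, against the 72 s limit.

- **Placing:** I centred the mould with two gentle crosswise squeezes and used them to correct a camera bias of about 0.8 mm. I then stood it over the paper, sensing contact, and released it.
- **Pressing:** The tile slid free about 10 mm down and the plunger's stop came about 19.5 mm down. I held it there at 17 to 20 N.
- **Lifting and returning:** I regripped the mould, lifted it straight off and stood it back in its original spot, released.

**Last checks:** The final wrist view shows the tile centred on the paper to within about half a millimetre and square to it. Both finished tiles looked undisturbed. I had no sign of contact with the cup or the bowl, but I did not re-measure their positions. No check failed. One early hand-picked estimate of the board's centre was about 2 mm off from the paper's centre; re-reading the board's edges removed the difference.

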